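Vent the vacuum desiccator and take its lid off

TASK

Let the air into the vacuum desiccator: turn the vent tap on its lid fully open (a quarter turn anticlockwise seen from above), with the lid still in place. Then lift the lid off, keeping it upright, and set it down gently, right way up, in the middle of the square rubber mat. Do not shift the three small sample cups that stand on the table between the jar and the mat.

Things in the scene. Friction and masses are not known exactly. Their poses are not given: they have to be found in the camera images.
- jar: Vacuum desiccator jar, clear plastic with an aluminium collar, fixed, 150 mm across (collar 156), 117 mm high without the lid, mouth 116 mm wide. Origin: centre of its underside, on the table; z up. It stands left or right of the robot's centre line, turned any way. Vacuum holds its lid fast (it neither lifts nor turns) until the tap is more than half open; with the tap fully open the lid lifts straight up.
- lid: Loose lid, 0.35 to 0.7 kg: aluminium disc 156 mm across, 24 to 32 mm above the origin; below it a grey plug 112 mm across and 24 mm deep that sits in the jar's mouth with 2 mm of play; on top a black knob and a steel vent tap. Origin: centre of the plug's flat underside, 93 mm above the table when on the jar; z up through the knob (top at 80 mm), x from the knob's axis to the tap's.
- lid_knob (a point): The point to grip on the lid's knob, on the lid's axis, 66 mm above the lid's origin. The knob is an upright black cylinder 32 mm across from 52 to 80 mm above the lid's origin, on a neck 20 mm across.
- tap_axis (a point): Point on the vertical turning axis of the vent tap, at mid height of its lever: 45 mm from the lid's axis along the lid's x, 55 mm above the lid's origin. Below the lever is a steel valve body 24 mm across, its top 44 mm above the lid's origin, with a short hose nozzle on one side.
- tap_tip (a point): Outer end of the tap's lever, at mid height: a straight level black bar reaching 45 mm out from the tap's axis, 10 mm wide, 17 mm high (46.5 to 63.5 mm above the lid's origin), hub 22 mm across on the axis. Closed, it points straight away from the knob and stands 12 mm out over the lid's edge; open, it lies at right angles to that.
- tap (a joint): Turn of the vent tap in rad: 0 closed (lever pointing straight away from the knob), 1.57 fully open, at its stop; it grows anticlockwise seen from above. It turns with a friction of about 0.08 N m (2 to 3 N at the lever's end) and stays where it is left. It starts closed or nearly so (0 to 0.08).
- mat: Square black rubber mat lying flat on the table, fixed, 190 x 190 mm, 6 mm thick. Origin: centre of its underside, on the table; z up. It is on the other side of the robot's centre line from the jar.
- cup_near: Small open white plastic sample cup, 36 mm across, 26 mm high, loose, 30 g: the nearest to the robot of the three that stand in a row between the jar and the mat. Origin: centre of its underside. To be left alone.
- cup_mid: Small open white plastic sample cup, 36 mm across, 26 mm high, loose, 30 g: the middle one of the three that stand in a row between the jar and the mat. Origin: centre of its underside. To be left alone.
- cup_far: Small open white plastic sample cup, 36 mm across, 26 mm high, loose, 30 g: the farthest from the robot of the three that stand in a row between the jar and the mat. Origin: centre of its underside. To be left alone.

How it is judged:
By the outcome, as a careful person would: the job done as asked, in the order asked, and still so for the second after the job is handed in, with the robot touching nothing.
It also fails if it takes over 64 s, if anything falls off the work surface, if the arm or the gripper's body presses on something with over 40 N, if the wrist force passes 120 N, or if a joint passes its speed limit or range.

ROBOT

A 6-joint arm with a two-finger parallel gripper is mounted at the origin on the work surface. World frame = base frame: x ahead of the robot, y to its left, z up, the work surface at z = 0. Lengths are in m, angles in rad, forces in N, time in s.
With the tool pointing down it reaches from about 0.25 to 0.775 m from the base axis. Payload 4 kg.
Tool frame: the origin (TCP) lies at the very end of the fingers, on their centre line; the grasp point (between the pads) lies 19 mm behind it; z points along the fingers, x is the direction in which the jaws open and shut, and the axes are right-handed (so a half turn about z gives the same grasp; the last joint's range is limited). The gripper opens to 94 mm and grips with 3 to 60 N. Pads are 16 mm wide; open, the fingers measure 119 mm over their backs; the gripper's body (75 mm by 177 mm) begins 78 mm behind the grasp point.
Start: joints at [-1.332, 0.087, 1.371, -0, 1.684, -0.103], TCP at [0.184, -0.518, 0.206] pointing down, gripper open.
Joint ranges: [-3.1, 3.1], [-0.76, 2.03], [0.27, 2.55], [-1.08, 4.22], [0.17, 2.65], [-2.57, 2.57]. Speed limits (rad/s): [2.79, 2.79, 3.14, 3.14, 3.14, 3.14].

INTERFACE

Orientations are given as a unit quaternion [w, x, y, z].
In Python, from rig import ctrl, set_gripper, planner, get_image gives the robot as it stands. Calls block until the motion is done:
- ctrl.movep(position, orientation): joint-space move of the TCP to a pose.
- ctrl.move_l(position, rot=None, speed=0.15, until_force=None): straight line of the TCP; rot=None keeps the orientation; speed is the mean speed in m/s. With until_force (N) it stops when the force on the tool has changed by that much, and returns True; else False.
- ctrl.set_joints(angles): joint-space move.
- set_gripper(opening): opening from 0.0 (shut) to 1.0 (fully open); the grip force is fixed at half the most; returns when the fingers have stopped.
- ctrl.wait(seconds).
- planner.solve_ik(position, orientation): joint angles nearest the present ones, or None.
- get_image(name): name is "side" or "top"; returns a dict with "pixels" (420x560x3 uint8, blue, green, red), "fov_y" (degrees; the focal length in pixels is half the picture's height over the tangent of half this angle, whatever the lens; pixels are square), "cx", "cy" (the principal point, pixels), "dist_coeffs" ([k1, k2, p1, p2, k3] as OpenCV has them; the pictures are not rectified), "R" (3x3) and "t" (3): a world point X has camera coordinates R X + t. Camera axes: x right, y down, z forward; pixel columns grow to the right and rows downward; lengths in m; the calibration is good to about 2 mm. A picture is of the moment at which its call begins. There is no depth.
A pose or a line that the arm cannot do raises ctrl.MotionError and nothing moves.
- ctrl.hand_in(): hands the job in, once; it reports no verdict.
Readings, each from a call of its own:
- ctrl.current_time_s(): time.
- ctrl.current_joints(): joint angles.
- ctrl.current_dq(): joint speeds.
- ctrl.current_joint_torque(): joint torques, N m.
- ctrl.current_tool_pos(): TCP position.
- ctrl.current_orientation(): TCP orientation.
- ctrl.current_wrist_force(): force on the tool from outside, world axes, zero at the start.
- ctrl.current_wrist_torque(): the same for the moment, N m.
- ctrl.current_opening(): opening from 0.0 (shut) to 1.0 (fully open).
Only numpy, scipy, OpenCV 4.12 (cv2) and the standard library are available. Lean on these libraries where they do the work, as an engineer would, in place of code of your own. Each camera call takes 0.05 s, during which the arm holds its last target. There are 200 camera calls.

## Working session

There is one attempt and no reset: what is moved stays moved. The work goes in short steps, each a Python script; the robot and the scene stay as the last script left them, time stands still between calls to the robot, and variables do not carry over. Pictures are saved under pics/ and viewed, about 8 in all and at most 12, crops included, and the job is handed in when it is done.

```bash
ls; mkdir -p pics
python3 - <<'E'
from rig import get_image,ctrl
import cv2,numpy as np
for n in("side","top"):
    g=get_image(n); cv2.imwrite(f"pics/{n}0.png",g["pixels"])
    R=np.array(g["R"]);print(n,g["fov_y"],g["cx"],g["cy"],g["dist_coeffs"],"C",-R.T@np.array(g["t"]),R.tolist())
print(ctrl.current_time_s(),ctrl.current_orientation())
E
```

```text
pics
side 45.19277580759242 276.13802726764334 205.2905737545339 [-0.05839022  0.          0.          0.          0.        ] C [ 0.23606044 -0.52057769  0.88064344] [[0.847504703772872, -0.5304280468333867, -0.019541346304049297], [-0.41654820827528055, -0.6418304924863267, -0.643848747065188], [0.3289732014397371, 0.5538047544462557, -0.7649032139344248]]
top 46.69727311572432 275.85935347618255 208.68960064259238 [-0.04469731  0.          0.          0.          0.        ] C [0.43790607 0.01819926 0.93266918] [[-0.002389322269267507, -0.9998130079271708, 0.019189588810510146], [-0.9923986120728402, 9.595116847340587e-06, -0.1230650017829361], [0.12304180547681311, -0.0193377632511262, -0.9922130643251224]]
0.1 [-6.65251117e-04  8.17049773e-01 -5.76566281e-01 -7.41290252e-04]
```

View pics/top0.png

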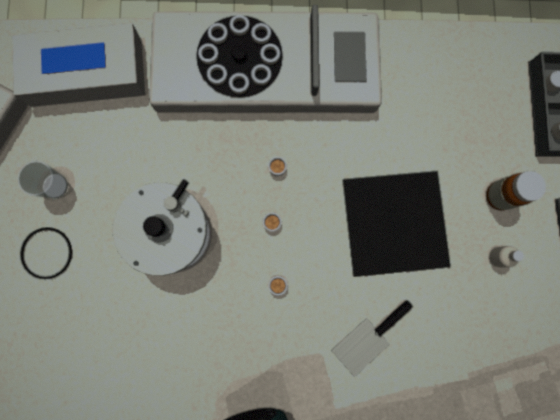

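View pics/side0.png

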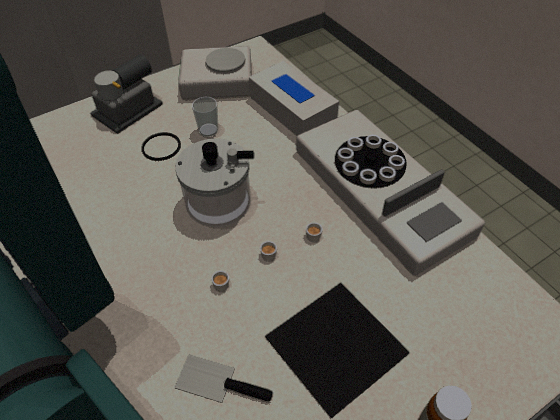

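The top view shows the knob at (155,227), the lever running from (172,204) to (185,183), the mat near (397,223) and the cups at (278,166), (272,222) and (278,286). The side view shows the knob at (210,150) and the lever tip at (253,155). Next I'll measure these.

```bash
cat > h.py <<'E'
from rig import ctrl,set_gripper,planner,get_image
import cv2,numpy as np
def ray(g,uv):
    f=210/np.tan(np.radians(g["fov_y"]/2)); K=np.array([[f,0,g["cx"]],[0,f,g["cy"]],[0,0,1]])
    p=cv2.undistortPoints(np.array([[uv]],float),K,np.array(g["dist_coeffs"]))[0,0]
    R=np.array(g["R"]);return -R.T@np.array(g["t"]),R.T@np.array([p[0],p[1],1])
def onz(g,uv,z):
    c,d=ray(g,uv);return c+d*(z-c[2])/d[2]
def proj(g,X):
    f=210/np.tan(np.radians(g["fov_y"]/2)); K=np.array([[f,0,g["cx"]],[0,f,g["cy"]],[0,0,1]])
    return cv2.projectPoints(np.array([X],float),cv2.Rodrigues(np.array(g["R"]))[0],np.array(g["t"]),K,np.array(g["dist_coeffs"]))[0].ravel()
def tri(g1,a,g2,b):
    c,d=ray(g1,a);e,h=ray(g2,b)
    s=np.linalg.lstsq(np.c_[d,-h],e-c,rcond=None)[0];p,q=c+d*s[0],e+h*s[1]
    return (p+q)/2,np.linalg.norm(p-q)
def blobs(g,roi,thr=50,amin=25,inv=False):
    x0,y0,x1,y1=roi;m=(g["pixels"].max(2)<thr)
    m=(m[y0:y1,x0:x1]).astype(np.uint8)
    cs=cv2.findContours(m,cv2.RETR_EXTERNAL,cv2.CHAIN_APPROX_NONE)[0]
    return [c+np.array([[x0,y0]]) for c in cs if cv2.contourArea(c)>amin]
E
python3 - <<'E'
from h import *
T=get_image("top");S=get_image("side")
for n,g,roi in(("T",T,(115,170,205,270)),("S",S,(180,135,265,170))):
    for c in blobs(g,roi):
        r=cv2.minAreaRect(c);print(n,cv2.contourArea(c),np.round(r[0],1),np.round(cv2.boxPoints(r),1).tolist())
m=max(blobs(T,(330,150,470,290),70),key=cv2.contourArea)
P=np.array([onz(T,p,.006)[:2] for p in cv2.boxPoints(cv2.minAreaRect(m))]);print("mat",P.round(4).tolist(),P.mean(0),np.linalg.norm(P[0]-P[1]),np.linalg.norm(P[1]-P[2]))
for u in((278,166),(272,222),(278,286)):print("cup",onz(T,u,.026))
# disc edge: bright vs.
big=lambda g,r:cv2.resize(g["pixels"][r[1]:r[3],r[0]:r[2]],None,fx=5,fy=5,interpolation=cv2.INTER_CUBIC)
a=big(T,(105,170,220,285));b=big(S,(165,130,265,225));w=max(a.shape[0],b.shape[0])
o=np.zeros((w,a.shape[1]+b.shape[1],3),np.uint8);o[:a.shape[0],:a.shape[1]]=a;o[:b.shape[0],a.shape[1]:]=b
cv2.imwrite("pics/z.png",cv2.resize(o,None,fx=.74,fy=.74))
E
```

```text
T 347.5 [155.5 227. ] [[144.0, 217.0], [167.0, 217.0], [167.0, 237.0], [144.0, 237.0]]
T 108.0 [178.5 193. ] [[169.5, 204.10000610351562], [179.1999969482422, 178.8000030517578], [187.39999389648438, 181.89999389648438], [177.6999969482422, 207.3000030517578]]
S 164.0 [240.5 156.6] [[226.3000030517578, 155.6999969482422], [250.1999969482422, 146.10000610351562], [254.8000030517578, 157.5], [230.8000030517578, 167.10000610351562]]
S 331.5 [209.  155.5] [[201.0, 142.0], [217.0, 142.0], [217.0, 169.0], [201.0, 169.0]]
mat [[0.6104, -0.1294], [0.6321, -0.3196], [0.4414, -0.3325], [0.4221, -0.1465]] [ 0.52649218 -0.23200563] 0.1915170000862026 0.19120891785682473
cup [ 0.63206551 -0.0037343   0.026     ]
cup [0.52523464 0.00781399 0.026     ]
cup [ 0.40666689 -0.0030766   0.026     ]
```

View pics/z.png

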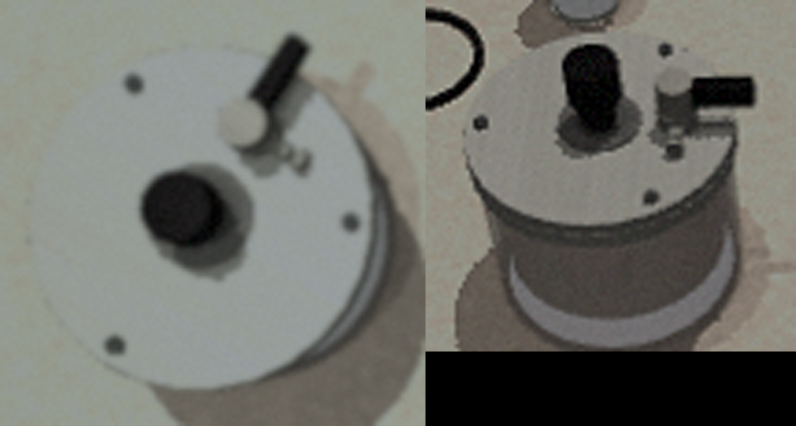

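The crop gives these points in full-image pixels. The knob top is at top (153.1,225.9) and side (209.9,145.7). The tap cap is at (170.4,203.0) and (232.3,151.6). The lever end is at (185,181.6) and (253.6,154.6), and the disc centre in the top view is at (159.9,228.9).

Run:
```python
from h import *
T=get_image("top");S=get_image("side")
k=onz(T,(153.1,225.9),.173);print("knob",k,"tri",tri(T,(153.1,225.9),S,(209.9,145.7)), "side",onz(S,(209.9,145.7),.173))
d=onz(T,(159.9,228.9),.125);print("disc",d)
print("hub tri",tri(T,(170.4,203.),S,(232.3,151.6)));h=onz(T,(170.4,203.),.159);print("hub",h)
t=onz(T,(185,181.6),.1565);print("tip",t,tri(T,(185,181.6),S,(253.6,154.6)))
for c in(k,d):
    print("dist",np.linalg.norm((h-c)[:2]),"ang",np.arctan2(*(h-c)[1::-1]))
print("lever",np.linalg.norm((t-h)[:2]),np.arctan2(*(t-h)[1::-1]))
```

```text
knob [0.5049911 0.1954774 0.173    ] tri (array([0.50605538, 0.19277746, 0.18158264]), np.float64(0.0039019480696490015)) side [0.51121428 0.20082866 0.173     ]
disc [0.50422977 0.19523223 0.125     ]
hub tri (array([0.54413787, 0.17073167, 0.16266605]), np.float64(0.0034178546250401235))
hub [0.543032   0.17205814 0.159     ]
tip [0.57827274 0.14983079 0.1565    ] (array([0.58137478, 0.15001636, 0.15088344]), np.float64(0.004419652826824023))
dist 0.044671827091650455 ang -0.5518356183857644
dist 0.04519570724671497 ang -0.5383846537033394
lever 0.041664905574508616 -0.5627083667127796
```

The estimates agree: the lid axis is at about (0.505,0.195), the tap is 45 mm from it at -0.55 rad, and the lever points the same way. I'll push the lever round with the closed fingers.

```bash
cat >> h.py <<'E'
def q(psi): return np.array([0,np.cos(psi/2),np.sin(psi/2),0])
E
python3 - <<'E'
from h import *
import time
H=np.array([.5440,.1722]);th0=-.548
def pose(th,off,r=.031,z=.1415):
    a=th0+th;return np.r_[H+r*np.array([np.cos(a),np.sin(a)])+off*np.array([np.sin(a),-np.cos(a)]),z],q(a)
p=ctrl.current_tool_pos();ctrl.movep(np.r_[p[:2],.28],ctrl.current_orientation())
set_gripper(0.)
P,o=pose(0,.032,z=.24);ctrl.movep(P,o)
ctrl.move_l(pose(0,.032)[0],speed=.1,until_force=8)
print(ctrl.current_tool_pos(),ctrl.current_opening())
f0=np.array(ctrl.current_wrist_force())
hit=ctrl.move_l(pose(0,.013)[0],speed=.05)
for th in list(np.arange(.2,1.41,.2))+list(np.arange(1.44,1.8,.04)):
    P,o=pose(th,.013);ctrl.move_l(P,o,speed=.06)
    f=np.array(ctrl.current_wrist_force())-f0;print(round(th,2),f.round(1),round(ctrl.current_time_s(),1))
    if np.hypot(*f[:2])>7 and th>1.3:break
    if np.linalg.norm(f)>25:break
g=get_image("top");cv2.imwrite("pics/t1.png",cv2.resize(g["pixels"][150:300,90:230],None,fx=4,fy=4,interpolation=cv2.INTER_CUBIC))
E
```

```text
[0.55439264 0.1288316  0.14249626] 0.003523893436135769
0.2 [ 0.4 -1.2  0.7] 6.8
0.4 [ 0.9 -1.3 -0.5] 7.1
0.6 [ 1.6 -2.6 -0.6] 7.5
0.8 [ 1.9  0.1 -0.4] 7.8
1.0 [ 1.4 -0.2  0. ] 8.2
1.2 [2.3 0.7 1.3] 8.5
1.4 [1.4 1.  1. ] 8.9
1.44 [ 2.2 -0.1 -0.1] 9.1
1.48 [ 3.1  0.9 -0.1] 9.4
1.52 [1.7 0.4 0.7] 9.6
1.56 [3.3 0.4 0.6] 9.9
1.6 [ 4.7  1.5 -0.4] 10.1
1.64 [ 6.8 -1.  -1. ] 10.4
1.68 [ 9.1 -1.5 -1.6] 10.6
```

View pics/t1.png

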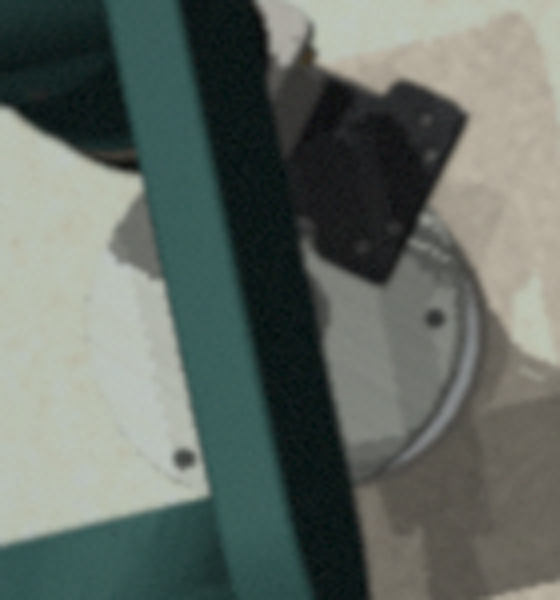

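The arm hides the lever in this view, but the force climbs from about 1.60 rad, as it should at the stop. I'll back off and look again.

Run:
```python
from h import *
p=np.array(ctrl.current_tool_pos());a=-.548+1.68
p[:2]+=.02*np.array([np.sin(a),-np.cos(a)])
ctrl.move_l(p,speed=.08);p[2]=.26;ctrl.move_l(p,speed=.2)
ctrl.movep([.40,-.12,.30],q(-.3));set_gripper(1.)
T=get_image("top");S=get_image("side");print(ctrl.current_time_s())
a=cv2.resize(T["pixels"][170:285,105:220],None,fx=3.7,fy=3.7,interpolation=cv2.INTER_CUBIC);b=cv2.resize(S["pixels"][125:240,165:265],None,fx=3.7,fy=3.7,interpolation=cv2.INTER_CUBIC)
cv2.imwrite("pics/t2.png",np.hstack([a,b]));np.save("dummy.npy",0)
for c in blobs(T,(115,150,205,270)):
    r=cv2.minAreaRect(c);print(cv2.contourArea(c),np.round(r[0],1),np.round(cv2.boxPoints(r),1).tolist())
```

```text
14.7417
335.0 [154.5 227.5] [[143.0, 218.0], [166.0, 218.0], [166.0, 237.0], [143.0, 237.0]]
57.5 [153.7 194.5] [[145.10000610351562, 191.39999389648438], [147.5, 187.6999969482422], [162.3000030517578, 197.5], [159.8000030517578, 201.1999969482422]]
```

View pics/t2.png

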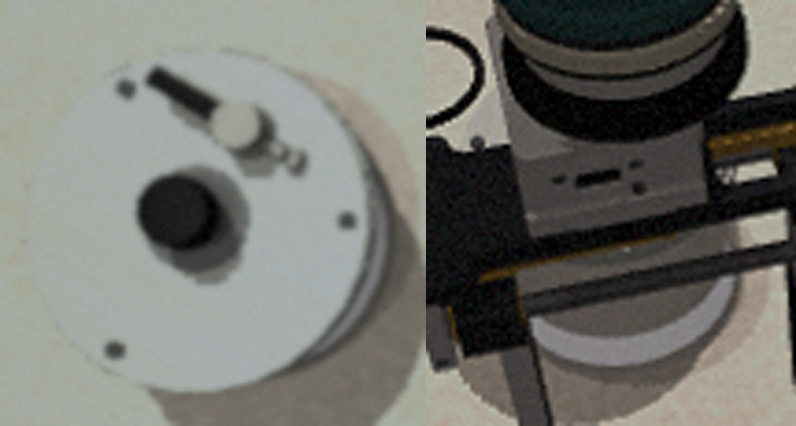

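The lever now lies tangentially, with its tip at crop (156,75), hub at (238,124) and knob at (174,209), and the lid is still on. I'll check its angle numerically, then grip the knob with the jaws along the lid's y.

Run:
```python
from h import *
T=get_image("top")
f=lambda x,y,z:onz(T,(105+x/3.7,170+y/3.7),z)[:2]
k=f(174,209,.173);h=f(238,124,.159);t=f(156,75,.1565)
A=lambda v:np.arctan2(v[1],v[0])
# screws on disc give lid rotation check; lever angle
print("k",k,"h",h,"lid",A(h-k),"lever",A(t-h),"tap",A(t-h)-A(h-k),np.linalg.norm(h-k),np.linalg.norm(t-h))
psi=A(h-k)+np.pi/2
c=k+[.001,.001]
ctrl.movep(np.r_[c,.25],q(psi));set_gripper(.75)
hit=ctrl.move_l(np.r_[c,.140],speed=.12,until_force=8);print(hit,ctrl.current_tool_pos())
f0=np.array(ctrl.current_wrist_force());set_gripper(0.);ctrl.wait(.3)
print(ctrl.current_opening()*94,np.array(ctrl.current_wrist_force())-f0,np.array(ctrl.current_wrist_torque()),ctrl.current_time_s(),psi)
```

```text
k [0.50407072 0.19713143] h [0.54220206 0.17376109] lid -0.5498439711783756 lever 1.0343186926400343 tap 1.5841626638184099 0.044723280483355124 0.04281976490539591
False [0.50568009 0.19832183 0.14106109]
31.75797987466904 [ 2.18486288  2.43703272 -2.94150801] [ 0.60193886 -0.59847042 -0.03737995] 18.7 1.020952355616521
```

The tap measures 1.58 rad, which is fully open. The grip is 31.8 mm on the 32 mm knob and the side force is low, so I'll lift slowly.

Run:
```python
from h import *
p=np.array(ctrl.current_tool_pos());w=lambda:(np.array(ctrl.current_wrist_force()).round(1),np.array(ctrl.current_wrist_torque()).round(2))
for z,s in((.012,.03),(.03,.03),(.065,.06)):
    r=ctrl.move_l(p+[0,0,z],speed=s,until_force=25);print(r,w(),ctrl.current_opening()*94)
print(ctrl.current_tool_pos(),ctrl.current_time_s())
S=get_image("side");T=get_image("top");cv2.imwrite("pics/l.png",np.hstack([cv2.resize(g["pixels"],(400,300)) for g in (T,S)]))
```

```text
False (array([ 1.4, -0.4, -7. ]), array([-0.28, -0.6 ,  0.03])) 31.3822862522266
False (array([-0.1, -0.6, -8.1]), array([-0.01, -0.14, -0.  ])) 31.889734184348494
False (array([ 0.5,  0.1, -8.4]), array([ 0.06, -0.13, -0.01])) 31.109846369592802
[0.50533    0.19860181 0.20501551] 20.7417
```

View pics/l.png

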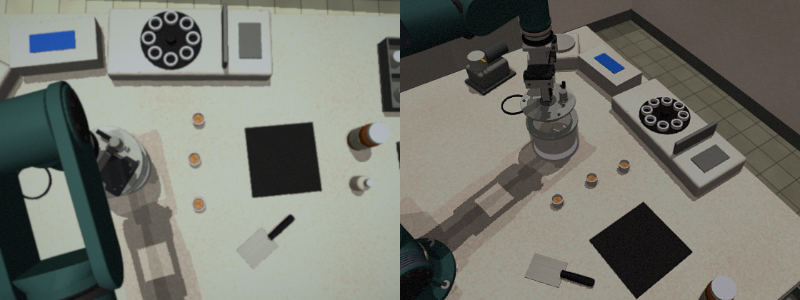

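The side view shows the lid hanging level clear of the jar, with the cups untouched. The load is about 8 N. I'll carry it to the mat and set it down.

Run:
```python
from h import *
S=get_image("side")
m=max(blobs(S,(255,275,420,419),60),key=cv2.contourArea)
M=cv2.moments(m);s=onz(S,(M["m10"]/M["m00"],M["m01"]/M["m00"]),.006);print("mat side",s)
c=np.array([.5272,-.2318])
ctrl.move_l(np.r_[c,.205],speed=.12)
ctrl.move_l(np.r_[c,.068],speed=.1)
print(ctrl.current_wrist_force(),ctrl.current_tool_pos())
hit=ctrl.move_l(np.r_[c,.049],speed=.02,until_force=3)
print(hit,ctrl.current_tool_pos(),ctrl.current_wrist_force(),ctrl.current_wrist_torque(),ctrl.current_opening()*94,ctrl.current_time_s())
g=get_image("side");cv2.imwrite("pics/p.png",g["pixels"][180:420,180:500])
```

```text
mat side [ 0.52298348 -0.23779002  0.006     ]
[ 0.06359512 -0.49797294 -8.33287796] [ 0.52786693 -0.23216471  0.06909039]
True [ 0.52685429 -0.23163287  0.05299303] [-0.01367405  0.18734177  5.7904092 ] [-0.12299363 -0.11146585  0.05940245] 31.476121338872566 26.8583
```

View pics/p.png

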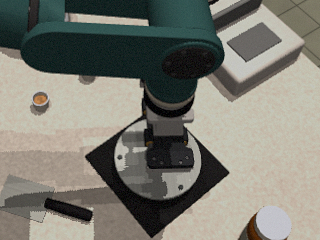

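The lid touched at the expected height (TCP 0.053) and looks centred. I'll release, retreat and check.

Run:
```python
from h import *
p=np.array(ctrl.current_tool_pos())
set_gripper(.75);ctrl.wait(.2);ctrl.move_l(np.r_[p[:2],.20],speed=.12)
ctrl.movep([.35,.15,.30],q(.5));ctrl.wait(.3)
T=get_image("top");S=get_image("side");print(ctrl.current_time_s())
np.save("T.npy",T["pixels"])
cv2.imwrite("pics/f.png",np.hstack([cv2.resize(T["pixels"][140:300,255:465],None,fx=2.2,fy=2.2),cv2.resize(S["pixels"][260:420,260:415],None,fx=2.2,fy=2.2)]))
for roi in((262,150,295,182),(257,207,288,238),(262,270,295,302)):
    x0,y0,x1,y1=roi;c=T["pixels"][y0:y1,x0:x1].astype(int);m=((c[:,:,2]-c[:,:,0])>60)
    if m.any(): print("cup",np.argwhere(m).mean(0)[::-1]+[x0,y0])
```

```text
31.275
cup [277.15       165.86666667]
cup [271.82170543 221.97674419]
cup [277.48175182 285.31386861]
```

View pics/f.png

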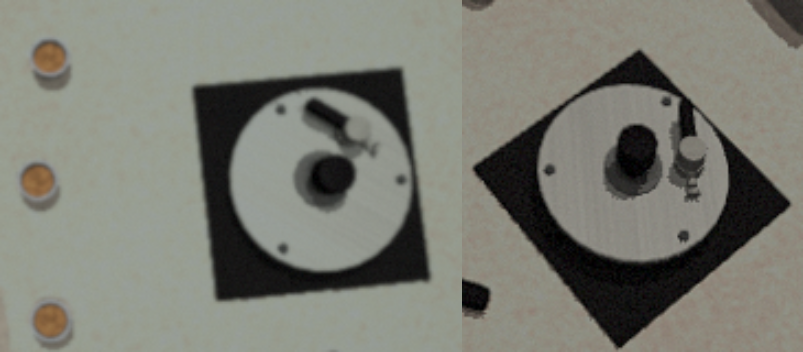

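The lid sits flat and upright on the mat, the lever is still open, and the disc centre is at crop (321,180). I'll do a last numeric centring check and then hand in.

Run:
```python
from h import *
T=get_image("top")
d=onz(T,(255+321/2.2,140+180/2.2),.038);k=onz(T,(255+332/2.2,140+173/2.2),.086)
f=lambda x,y,z:onz(T,(255+x/2.2,140+y/2.2),z)[:2]
h=f(356,130,.072);t=f(309,102,.0695);A=lambda v:np.arctan2(v[1],v[0])
print("disc",d,"knob",k,"mat .5265 -.2320","tap",A(t-h)-A(h-k[:2]))
if np.linalg.norm(d[:2]-[.5265,-.232])<.01: ctrl.hand_in();print("handed in",ctrl.current_time_s())
```

```text
disc [ 0.5242151 -0.2320807  0.038    ] knob [ 0.52521243 -0.227765    0.086     ] mat .5265 -.2320 tap 1.6092332428533989
the job is handed in; nothing more can be done
the job is handed in; nothing more can be done
```

The job is done and handed in, finishing at about 31 s of the 64 s allowed. I pushed the vent tap to its stop with closed fingers while the lid was on the jar. Then I gripped the knob, lifted the lid straight up, carried it level above the cups and set it down on the mat at light force.

**Last checks:**
- **Tap:** it measured 1.58 rad before the lift and about 1.61 on the mat. Both match fully open (1.57) within pixel error.
- **Lid:** it is upright and flat. The disc centre is about 2 mm from the mat centre; the knob reading suggests about 4 mm.
- **Cups:** all three are within a pixel of where they first appeared, judging against positions read by eye at the start.

**Disagreements:** the side camera put the knob and mat about 5–8 mm from where the top camera did, more than the 2 mm calibration. I went mainly by the top camera, and where the lid was gripped and where it touched down agreed with it. The lid also moved about 2 mm in its play while I turned the tap.

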